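# Meter two nuts from the tipping bin

### The arm

A 6-joint arm with a two-finger parallel gripper is mounted at the origin on a cart in front of the work surface, level with it; the furniture and walls round the work are solid. World frame = base frame: x ahead of the robot, y to its left, z up, the work surface at z = 0. Lengths are in m, angles in rad, forces in N, time in s.
With the tool pointing down it reaches from about 0.25 to 0.775 m from the base axis. Payload 4 kg.
Tool frame: the origin (TCP) lies on the centre line of the jaws, within the pads' length; the fingertips stand 17 mm ahead of it and the grasp point (between the pads) lies 2 mm behind it; z points along the fingers, y is the line along which they close (so a half turn about z gives the same grasp; the last joint's range is limited). The gripper opens to 94 mm and grips with 3 to 60 N. Pads are 16 mm wide; open, the fingers measure 119 mm over their backs; the gripper's body (75 mm by 177 mm) begins 78 mm behind the grasp point.
Start: joints at [-1.288, 0.087, 1.371, -0, 1.684, -0.103], TCP at [0.207, -0.51, 0.223] pointing down, gripper open.
Joint ranges: [-3.1, 3.1], [-0.76, 2.03], [0.27, 2.55], [-1.08, 4.22], [0.17, 2.65], [-2.57, 2.57]. Speed limits (rad/s): [2.79, 2.79, 3.14, 3.14, 3.14, 3.14].

### API

Orientations are given as [roll, pitch, yaw] about the fixed x, y, z axes, in that order (R = Rz(yaw) Ry(pitch) Rx(roll)).
In Python, from bench import robot gives the robot as it stands.
- The arm moves only by the tool servo_tool, never from a script. Its argument "plan" is a list of rows, each a list of 7 numbers: the shift along the tool's x, y, z normalised to -1 to 1, where 1 is 0.1 m, then the turn, a rotation vector about the tool's x, y, z normalised to -1 to 1, where 1 is pi/2 rad, then the finger opening in mm, from 0 to 94. In form: [[x, y, z, ax, ay, az, gripper], ...]. A call has 1 to 12 rows; each row is the pose to reach, as a shift and turn from the pose commanded when the call began, along the tool's axes at that moment; what a row does not reach only later rows make up. A row lasts 1/12 s, in which the tool goes at most 41.7 mm and 7.16 degrees, less where a joint would pass 70% of its speed; a pose out of reach is approached as far as the arm can. A call with a number of a shift or a turn outside -1 to 1 is refused whole. A call with a gripper value outside its range is refused whole. The fingers move at their own pace and stop on an object; the grip force is fixed at half the most. Time passes only in rows, so rows that repeat a pose let the fingers close. It gives the time, the measured TCP pose, the force, the opening and the grip force at its end, in the units of the state.
- robot.get_obs(): the state, without advancing time (a new reading comes with each control period).
- robot.snapshot(name): name is "side" or "top" or "wrist"; returns the picture (480x640x3 uint8, red, green, blue); there is no depth.
- robot.camera_params(name): a dict with "camera_matrix" (3x3 intrinsics, pixels), "distortion" ([k1, k2, p1, p2, k3] as OpenCV has them; the pictures are not rectified), "rvec" (rotation vector, rad) and "tvec" (3), from world to camera coordinates, as OpenCV has them; the wrist camera has in their place "tool_from_camera" (4x4, takes a point from camera to tool coordinates, whose origin is the TCP and whose axes are the flange's). Camera axes: x right, y down, z forward; pixel columns grow to the right and rows downward; lengths in m; the calibration is good to about 2 mm. A picture is of the moment at which its call begins: read the wrist's pose just before it. camera_params takes no time and is no camera call.
- robot.close_job(): hands the job in; it is judged then, once.
Trained networks look in the newest picture that a camera, given by its name, has taken for a name from the list of things; names that differ only in an ending like _2 or _b are one class to them, and where a whole thing is asked for, a point or a joint stands for the part that bears it (a point fixed in the world has none). Each returns a list of dicts, best first, with "conf" (0 to 1); they miss things now and then, are a little off and sometimes report something else, mostly with a low value. They report only what shows in the picture. A call takes as long as a camera call.
- robot.find_in(thing, camera): "extent" ([centre column, centre row, width, height] in pixels, round what is visible of it).
The state is a dict: "time": time; "joint_positions": joint angles; "qvel": joint speeds; "joint_torque": joint torques, N m; "tool_pos": TCP position; "ee_rot": TCP orientation; "wrist_force": force on the tool from outside, world axes, zero at the start; "wrist_torque": the same for the moment, N m; "width": finger opening in m; "finger_force": force on a finger pad.
Only numpy, scipy, OpenCV 4.12 (cv2) and the standard library are available. Lean on these libraries where they do the work, as an engineer would, in place of code of your own. Each camera call takes 0.05 s, during which the arm holds its last target. There are 200 camera calls.

### The job

Of the two tipping bins on the bench, take the one with the thick hexagon nuts by its bar handle and tip it slowly until the two front nuts start to slide; hold it at that tilt until both have dropped into the catch tray in front, then lower the bin back down level and let go. The two rear nuts must stay in the bin. Do not touch the nuts with the gripper, and leave the bin of flat square washers alone.

Things in the scene. Friction and masses are not known exactly. Their poses are not given: they have to be found in the camera images.
- nut_stand: Fixed light-wood stand of the nut bin, 245 x 118 mm, 72 mm high at its two cheeks. Origin: at bench level, straight below the bin's pivot. x points level from the catch tray (front, -x) to the bin's handle (rear, +x), y along the pivot, z up. An equal stand, with flat square washers in its bin, is 0.35 to 0.57 m to one side; either may be the left one.
- nut_tray (a point): Middle of the floor of the catch tray, an open wooden tray that is part of the nut stand, in front of and below the bin's lip. Inside 116 mm (stand x) by 106 mm (stand y); floor 8 mm, wall tops 36 mm above the bench.
- nut_pivot (a point): Middle of the nut bin's pivot, 60 mm above the bench. The grey sheet-metal bin is 92 mm wide inside, open on top and at the front; walls end 40 mm above the pivot. Front floor: from 24 mm before to 36 mm behind the pivot, 6 mm above it, level at tilt 0. Behind it the floor slopes down to the rear by 12 degrees, so nuts there slide only at 12 degrees more tilt.
- nut_bin (a joint): Tilt of the nut bin about its pivot, rad. 0: level, on its stop; grows to 0.9 as the handle end is raised and the front lip sinks. Bin 0.35 kg and nuts 0.4 kg; let go, it sinks back to 0 by its weight. The front nuts begin to slide at a tilt that varies with the friction, between 0.2 and 0.48 rad; it must be found by watching them.
- nut_handle (a point): Middle of the nut bin's handle: a level round steel bar, 12 mm thick, along the stand's y, 82 mm free between its side arms. At tilt 0 it is 145 mm behind the pivot and 30 mm above it (90 mm above the bench); it moves on a 148 mm circle round the pivot. The bin's rear wall is 50 mm before the bar; 80 mm free below it. The bar turns in the fingers as the bin tilts.
- nut_1: Front nut, the one on the stand's +y side: plain steel hexagon nut, 36 mm across the flats, 19 mm thick, 24 mm hole, about 0.1 kg, lying flat. Origin: centre of one flat face (the underside at the start).
- nut_2: Front nut on the stand's -y side, like nut_1.
- nut_3: Rear nut on the stand's +y side, like nut_1, lying on the sloping rear floor.
- nut_4: Rear nut on the stand's -y side, like nut_3.
- washer_bin (a joint): Tilt of the other, equal bin, the one that holds four flat square plate washers (40 x 40 x 5 mm, small 14 mm hole), rad, 0 level. Not to be used.

How it is judged:
On the way:
1. both front nuts are in the catch tray while the bin is still held tilted (more than 0.1 rad) (x of nut_1 in the frame of nut_stand between -0.13 and -0.015 m and y of nut_1 in the frame of nut_stand between -0.055 and 0.055 m and height (world z) of each of nut_1, nut_2 below 0.048 m and x of nut_2 in the frame of nut_stand between -0.13 and -0.015 m and y of nut_2 in the frame of nut_stand between -0.055 and 0.055 m and value of joint nut_bin above 0.1 rad), for 0.1 s.
At the end, for the whole second after the job is handed in: The two front nuts lie at rest in the catch tray of the nut stand, the two rear nuts lie at rest inside the bin, and the bin is back level (tilt under 0.06 rad) (x of nut_1 in the frame of nut_stand between -0.13 and -0.015 m and y of nut_1 in the frame of nut_stand between -0.055 and 0.055 m and height (world z) of each of nut_1, nut_2 below 0.048 m and x of nut_2 in the frame of nut_stand between -0.13 and -0.015 m and y of nut_2 in the frame of nut_stand between -0.055 and 0.055 m and x of each of nut_3, nut_4 in the frame of nut_stand above -0.02 m and height (world z) of each of nut_3, nut_4 above 0.045 m and linear speed of each of nut_1, nut_2, nut_3, nut_4 below 0.02 m/s and value of joint nut_bin below 0.06 rad); the robot touches nothing.
It fails at once if the gripper pushes or grasps a nut (contact force between the fingers and nut_1 above 1 N or contact force between the fingers and nut_2 above 1 N or contact force between the fingers and nut_3 above 1 N or contact force between the fingers and nut_4 above 1 N).
It fails at once if the bin of washers is tipped (more than 0.1 rad) (value of joint washer_bin above 0.1 rad).
It also fails if it takes over 48 s, if anything falls off the work surface, if the arm or the gripper's body presses on something with over 40 N, if the wrist force passes 120 N, or if a joint passes its speed limit or range.

## Working session

There is one attempt and no reset: what is moved stays moved. The work goes in short steps, Python scripts to look and compute and a tool call to move; the robot and the scene stay as the last step left them, time stands still between calls to the robot, and variables do not carry over. Pictures are saved under pics/ and viewed, at most 10 in all, crops included, and the job is handed in when it is done.

Besides the shell and the picture viewer there is one more tool, called after "Request:" as name([rows], argument=value, ...), one row to a line, values as JSON. servo_tool: Moves the arm, as the interface text tells. Scaled input: -1 to 1 covers 0.1 m each way for a shift and pi/2 rad each way for a turn. Its arguments: {"type":"object","properties":{"plan":{"type":"array","items":{"type":"array","items":{"type":"number"}}}},"required":["plan"]}

```bash
mkdir -p pics
cat > h.py <<'E'
import numpy as np, cv2
from bench import robot
def snap(c,f=None):
    im=robot.snapshot(c)
    if f: cv2.imwrite('pics/'+f,im[:,:,::-1])
    return im
E
python3 - <<'E'
from h import *
o=robot.get_obs();print(o['time'],o['tool_pos'],o['ee_rot'])
a=snap('top');b=snap('side')
cv2.imwrite('pics/a.png',cv2.resize(np.vstack([a,b])[:,:,::-1],(400,600)) if 0 else a[:,:,::-1]);cv2.imwrite('pics/b.png',b[:,:,::-1])
for c in('top','side'):
  p=robot.camera_params(c);R=cv2.Rodrigues(np.array(p['rvec']))[0];print(c,-R.T@np.array(p['tvec']).ravel(),R[2])
  for t in('nut_1','nut_handle','nut_stand','nut_bin'):
    print(t,[(np.round(d['extent']),round(d['conf'],2)) for d in robot.find_in(t,c)])
E
```

```text
0.0 [ 0.20684277 -0.50907546  0.22131191] [-3.13940549e+00 -2.36974972e-04  3.85841904e-01]
top [ 0.31388935 -0.10604193  1.03999292] [ 0.17357112 -0.00945877 -0.98477591]
nut_1 [(array([233., 217.,  20.,  19.]), 0.78), (array([208., 235.,  18.,  20.]), 0.77), (array([232., 238.,  16.,  17.]), 0.63), (array([208., 217.,  22.,  14.]), 0.58), (array([207., 226.,  86.,  48.]), 0.56)]
nut_handle []
nut_stand [(array([232., 229., 136.,  61.]), 0.78)]
nut_bin [(array([207., 224.,  88.,  48.]), 0.66)]
side [ 0.06201826 -0.87194114  0.70911709] [ 0.39627883  0.71432299 -0.57680651]
nut_1 []
nut_handle [(array([322., 233.,  33.,  56.]), 0.55)]
nut_stand [(array([322., 234.,  35.,  55.]), 0.69)]
nut_bin []
```

View pics/a.png

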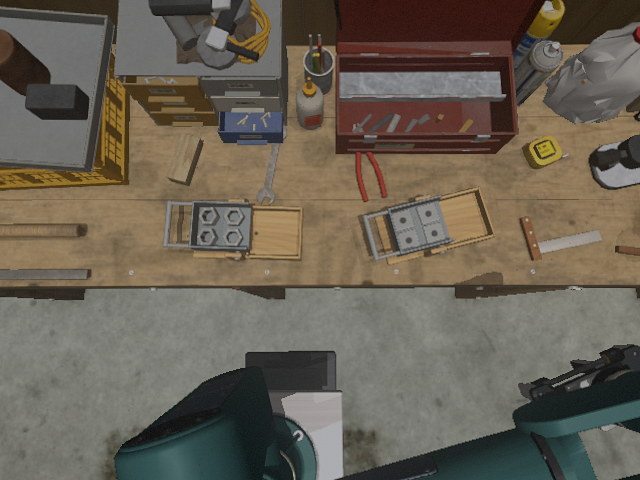

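View pics/b.png

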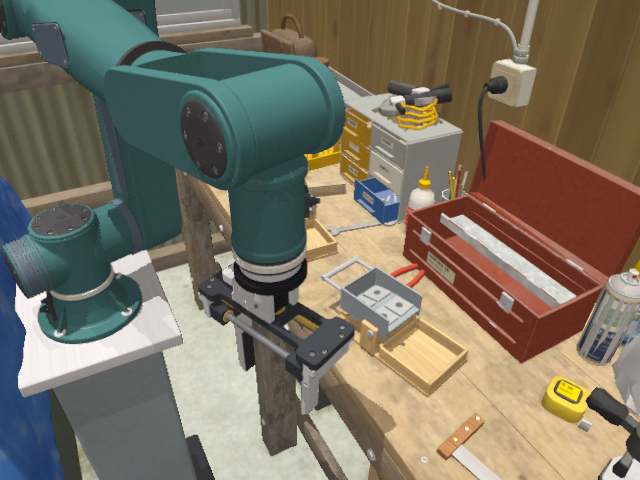

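The nut bin is the left one in the top view (nuts near (220,227)). Its handle is at about (166,224), so to the world's +y, and its tray at about (277,232). The washer bin is the right one, near (415,225).

```bash
python3 - <<'E'
from h import *
a=cv2.imread('pics/a.png')[190:270,150:310]
cv2.imwrite('pics/a2.png',cv2.resize(a,None,fx=5,fy=5,interpolation=cv2.INTER_CUBIC))
E
cat >> h.py <<'E'
def ray(c,uv,z):
    p=robot.camera_params(c);K=np.array(p['camera_matrix']);D=np.array(p['distortion'])
    R=cv2.Rodrigues(np.array(p['rvec']))[0];C=-R.T@np.array(p['tvec']).ravel()
    n=cv2.undistortPoints(np.array([[uv]],float),K,D).ravel();d=R.T@np.array([*n,1])
    return C+d*(z-C[2])/d[2]
E
```

```text
(no output)
```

View pics/a2.png

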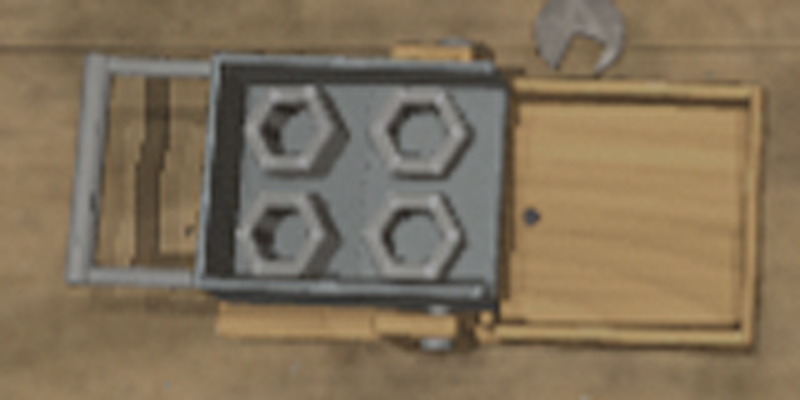

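The enlarged top view shows the handle bar from crop (97,55) to (76,283), the tray front corners at (762,88) and (752,346), and the nuts lying with two at the front (right) and two at the rear.

Run:
```python
from h import *
f=lambda u,v,z:ray('top',((u+.5)/5-.5+150,(v+.5)/5-.5+190),z)
A=f(97,58,.093);B=f(76,280,.093);H=(A+B)/2
T1=f(762,88,.036);T2=f(752,346,.036);T=(T1+T2)/2
print(A,B,H,T1,T2,T)
d=(H-T)[:2];print(np.linalg.norm(d),'x dir yaw',np.degrees(np.arctan2(d[1],d[0])))
e=(A-B)[:2];print(np.linalg.norm(e),np.degrees(np.arctan2(e[1],e[0])));e=(T1-T2)[:2];print(np.linalg.norm(e),np.degrees(np.arctan2(e[1],e[0])))
for n in [(420,133),(415,235),(297,130),(287,233)]:print(f(*n,.085))
p=robot.camera_params('wrist');print(np.round(p['tool_from_camera'],3),p['camera_matrix'])
print(robot.get_obs()['joint_positions'])
```

```text
[0.55157971 0.20566156 0.093     ] [0.45671981 0.209231   0.093     ] [0.50414976 0.20744628 0.093     ] [ 0.55194924 -0.07342057  0.036     ] [ 0.43521742 -0.06945954  0.036     ] [ 0.49358333 -0.07144005  0.036     ]
0.27908643519083953 x dir yaw 87.83021808511963
0.09492702721876983 -2.154940747848586
0.11679899891157831 -1.943454517846726
[0.52080257 0.07031122 0.085     ]
[0.47678857 0.07111492 0.085     ]
[0.52214936 0.12239795 0.085     ]
[0.47774431 0.12487131 0.085     ]
[[ 0.001 -0.967 -0.254  0.074]
 [ 1.     0.001  0.001  0.   ]
 [-0.001 -0.254  0.967 -0.161]
 [ 0.     0.     0.     1.   ]] [[375.74300453   0.         321.26630191]
 [  0.         375.74300453 229.35217893]
 [  0.           0.           1.        ]]
[-1.28807175e+00  8.72330364e-02  1.37074920e+00  3.32937223e-05
  1.68359072e+00 -1.03108729e-01]
```

Request:
servo_tool([
  [0.2,-0.2,0,0,0,0,50],
  [0.5,-0.5,0,0,0,0,50],
  [0.8,-0.8,0,0,0,0,50],
  [1,-1,0,0,0,0,50],
])

```text
time: 0.83
tool_pos: [0.2626, -0.3769, 0.2225]
ee_rot: [-3.141, -0.001, 0.386]
wrist_force: [0.2, 0.4, -0.3]
width: 0.0709
finger_force: 0.0
```

Request:
servo_tool([
  [0.25,-0.25,0,0,0,0,50],
  [0.5,-0.5,0,0,0,0,50],
  [0.75,-0.75,0,0,0,0,50],
  [1,-1,0,0,0,0,50],
])

```text
time: 1.17
tool_pos: [0.3173, -0.2475, 0.2227]
ee_rot: [3.141, -0.001, 0.385]
wrist_force: [1.5, 0.0, -0.3]
width: 0.0504
finger_force: 0.0
```

Request:
servo_tool([
  [0.25,-0.25,0,0,0,0,50],
  [0.5,-0.5,0,0,0,0,50],
  [0.75,-0.75,0,0,0,0,50],
  [1,-1,0,0,0,0,50],
])

```text
time: 1.5
tool_pos: [0.3723, -0.1171, 0.2229]
ee_rot: [3.141, -0.001, 0.386]
wrist_force: [0.5, -0.6, 0.4]
width: 0.0499
finger_force: 0.0
```

Request:
servo_tool([
  [0.25,-0.25,0,0,0,0,50],
  [0.5,-0.5,0,0,0,0,50],
  [0.75,-0.75,0,0,0,0,50],
  [1,-1,0,0,0,0,50],
])

```text
time: 1.83
tool_pos: [0.4274, 0.0134, 0.2229]
ee_rot: [3.141, -0.001, 0.386]
wrist_force: [-0.4, -0.3, -0.4]
width: 0.05
finger_force: 0.0
```

Request:
servo_tool([
  [0.25,-0.25,0,0,0,0,50],
  [0.5,-0.5,0,0,0,0,50],
  [0.75,-0.75,0,0,0,0,50],
  [1,-1,0,0,0,0,50],
])

```text
time: 2.17
tool_pos: [0.4824, 0.1437, 0.2227]
ee_rot: [3.141, -0.001, 0.386]
wrist_force: [-0.3, -0.4, -0.6]
width: 0.0502
finger_force: 0.0
```

Request:
servo_tool([
  [0.15,-0.15,0,0,0,0.07,50],
  [0.3,-0.3,0,0,0,0.14,50],
  [0.45,-0.5,0,0,0,0.21,50],
  [0.45,-0.52,0,0,0,0.27,50],
  [0.45,-0.52,0,0,0,0.27,50],
  [0.45,-0.52,0,0,0,0.27,50],
])

```text
time: 2.67
tool_pos: [0.5041, 0.207, 0.2223]
ee_rot: [3.141, 0.0, -0.035]
wrist_force: [-0.5, 0.8, -0.4]
width: 0.0503
finger_force: 0.0
```

Run:
```python
from h import *
o=robot.get_obs();print(o['tool_pos'],o['joint_positions'])
w=snap('wrist','w1.png');t=snap('top','t1.png')
c=cv2.resize(t[190:270,150:310],(640,320))
cv2.imwrite('pics/c1.png',cv2.resize(np.vstack([w,c])[:,:,::-1],(480,600)))
```

```text
[0.50409647 0.20701623 0.22232832] [ 2.85849663e-01  7.63190151e-02  1.38271616e+00 -3.78381583e-04
  1.68295426e+00  1.89190747e+00]
```

View pics/c1.png

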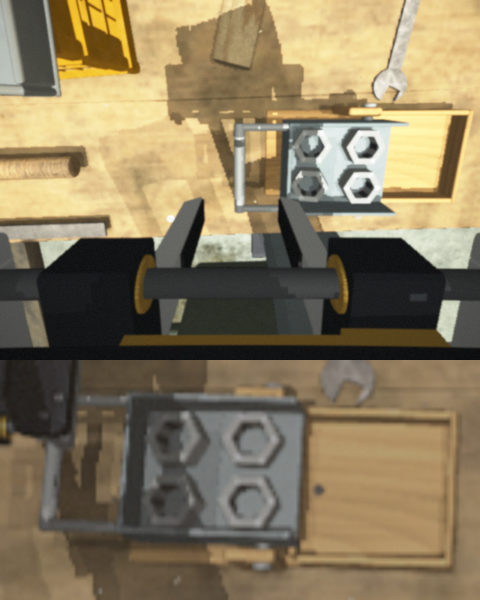

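The wrist view puts the bar midpoint at about (319,225) full-size pixels, within 1–2 mm of directly below the tool. Both cameras see all four nuts clearly. I'm going down to grip the bar.

Request:
servo_tool([
  [0,-0.01,0.3,0,0,0,50],
  [0,-0.01,0.6,0,0,0,50],
  [0,-0.01,0.85,0,0,0,50],
  [0,-0.01,1,0,0,0,50],
])

```text
time: 3.1
tool_pos: [0.5026, 0.2065, 0.1193]
ee_rot: [3.14, 0.004, -0.038]
wrist_force: [-0.3, -0.6, 0.2]
width: 0.0502
finger_force: 0.0
```

Request:
servo_tool([
  [0,0,0.15,0,0,0,50],
  [0,0,0.25,0,0,0,50],
  [0,0,0.34,0,0,0,50],
  [0,0,0.34,0,0,0,50],
  [0,0,0.34,0,0,0,4],
  [0,0,0.34,0,0,0,4],
  [0,0,0.34,0,0,0,4],
  [0,0,0.34,0,0,0,4],
  [0,0,0.34,0,0,0,4],
  [0,0,0.34,0,0,0,4],
  [0,0,0.34,0,0,0,4],
])

```text
time: 4.02
tool_pos: [0.5045, 0.2088, 0.0889]
ee_rot: [-3.14, -0.001, -0.038]
wrist_force: [0.2, 1.4, 1.5]
width: 0.0111
finger_force: 30.0
```

Request:
servo_tool([
  [0,0.005,-0.03,0,0,0,4],
  [0,0.015,-0.07,0,0,0,4],
  [0,0.03,-0.115,0,0,0,4],
  [0,0.043,-0.16,0,0,0,4],
  [0,0.055,-0.195,0,0,0,4],
  [0,0.063,-0.22,0,0,0,4],
  [0,0.066,-0.227,0,0,0,4],
  [0,0.066,-0.227,0,0,0,4],
])

```text
time: 4.68
tool_pos: [0.5042, 0.2023, 0.1119]
ee_rot: [-3.139, -0.001, -0.038]
wrist_force: [0.9, 5.4, -0.4]
width: 0.0112
finger_force: 30.0
```

```bash
cat >> h.py <<'E'
def look(f):
    w=snap('wrist');t=snap('top')
    c=cv2.resize(t[190:270,150:310],(640,320))
    cv2.imwrite('pics/'+f,cv2.resize(np.vstack([w,c])[:,:,::-1],(480,600)))
    cv2.imwrite('pics/T'+f,t[:,:,::-1]);cv2.imwrite('pics/W'+f,w[:,:,::-1])
    o=robot.get_obs();print(round(o['time'],2),np.round(o['tool_pos'],4),np.round(o['wrist_force'],1))
    for c in('top','wrist'):print(c,[(np.round(d['extent'],1),round(d['conf'],2)) for d in robot.find_in('nut_1',c)])
E
python3 -c "
from h import *
look('c2.png')"
```

```text
4.78 [0.5042 0.2024 0.1119] [ 1.3  4.6 -1.4]
top [(array([234.1, 237.6,  19.9,  18.4]), 0.73), (array([208.4, 215.4,  19.8,  17.1]), 0.64), (array([234.3, 217.6,  21.4,  16.3]), 0.61), (array([206.2, 235.2,  17.9,  20.2]), 0.58), (array([408.5, 229.2,  90.6,  68.2]), 0.27)]
wrist [(array([559.5, 307.6,  89.7,  74.6]), 0.88), (array([477.6, 233.9,  67.5,  74.8]), 0.82), (array([468.1, 311.7,  63.5,  76.8]), 0.65), (array([567.1, 230.9,  97. ,  74.7]), 0.55)]
```

View pics/c2.png

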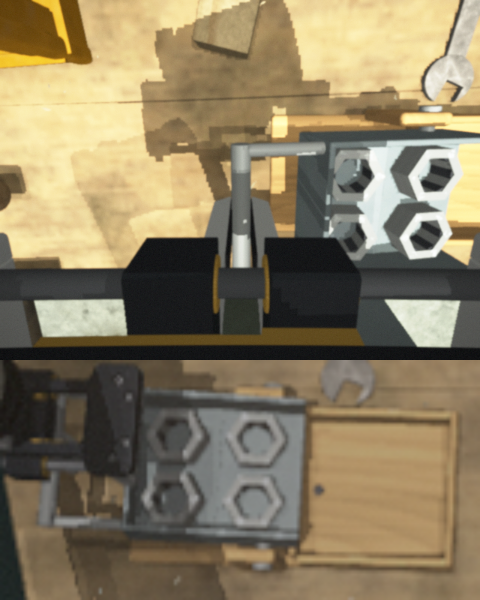

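The fingers hold the bar. All four nuts are still in place: front nuts at top-view columns about 234, rear nuts at about 207. I'll raise it in small steps, checking after each one.

Request:
servo_tool([
  [0,0.006,-0.014,0,0,0,4],
  [0,0.012,-0.028,0,0,0,4],
  [0,0.018,-0.042,0,0,0,4],
  [0,0.023,-0.055,0,0,0,4],
  [0,0.023,-0.055,0,0,0,4],
  [0,0.023,-0.055,0,0,0,4],
])

```text
time: 5.38
tool_pos: [0.5042, 0.2002, 0.1174]
ee_rot: [-3.139, -0.001, -0.038]
wrist_force: [0.0, 5.4, -0.9]
width: 0.0109
finger_force: 30.0
```

```bash
python3 -c "
from h import *
look('c3.png')"
```

```text
5.48 [0.5041 0.2002 0.1174] [ 1.5  5.3 -1.3]
top [(array([234.3, 217.5,  21.3,  14.4]), 0.77), (array([208.3, 216.1,  24.2,  19.9]), 0.74), (array([235.2, 236.6,  15.7,  19.9]), 0.54), (array([207.9, 235.5,  16.4,  21.6]), 0.48)]
wrist [(array([556.5, 228.2,  94.2,  70.7]), 0.73), (array([474.1, 233.2,  63.9,  78. ]), 0.59), (array([468.6, 308.5,  60.8,  69.7]), 0.58)]
```

Request:
servo_tool([
  [0,0.006,-0.014,0,0,0,4],
  [0,0.012,-0.028,0,0,0,4],
  [0,0.018,-0.042,0,0,0,4],
  [0,0.024,-0.054,0,0,0,4],
  [0,0.024,-0.054,0,0,0,4],
  [0,0.024,-0.054,0,0,0,4],
])

```text
time: 6.08
tool_pos: [0.5041, 0.1979, 0.1229]
ee_rot: [-3.139, -0.001, -0.038]
wrist_force: [1.1, 6.1, -1.3]
width: 0.0108
finger_force: 30.0
```

```bash
python3 -c "
from h import *
look('c4.png')"
```

```text
6.18 [0.5041 0.1979 0.1228] [ 1.1  5.6 -0.3]
top [(array([207.4, 236.1,  18.9,  20.4]), 0.74), (array([234.9, 235.1,  19.1,  19.8]), 0.73), (array([209.1, 215.4,  22.7,  16.7]), 0.47)]
wrist [(array([549. , 227.1,  89.7,  74.1]), 0.87), (array([463.4, 304. ,  55.5,  69.7]), 0.76), (array([469.5, 232.3,  64.8,  74.7]), 0.68), (array([541.8, 299.4,  81.2,  72.9]), 0.61)]
```

Request:
servo_tool([
  [0,0.006,-0.013,0,0,0,4],
  [0,0.013,-0.027,0,0,0,4],
  [0,0.02,-0.04,0,0,0,4],
  [0,0.026,-0.053,0,0,0,4],
  [0,0.026,-0.053,0,0,0,4],
  [0,0.026,-0.053,0,0,0,4],
])

```text
time: 6.78
tool_pos: [0.504, 0.1953, 0.1282]
ee_rot: [-3.139, -0.001, -0.038]
wrist_force: [1.4, 6.0, -0.2]
width: 0.0114
finger_force: 30.0
```

```bash
python3 -c "
from h import *
look('c5.png')"
```

```text
6.88 [0.504  0.1953 0.1282] [ 1.6  6.3 -0.8]
top [(array([235.7, 238.2,  10.4,  15.9]), 0.72), (array([209.3, 215.8,  23.7,  20.6]), 0.69), (array([238.2, 215.8,  19.5,  19.8]), 0.64), (array([207.4, 233.8,  21.5,  22.5]), 0.63)]
wrist [(array([467.4, 231.2,  59.8,  69.9]), 0.86), (array([541.2, 225.3,  79.4,  67.6]), 0.78), (array([461.5, 303.8,  51.6,  69.3]), 0.73), (array([532.6, 295.9,  77.2,  71.8]), 0.69)]
```

Request:
servo_tool([
  [0,0.007,-0.013,0,0,0,4],
  [0,0.014,-0.026,0,0,0,4],
  [0,0.021,-0.039,0,0,0,4],
  [0,0.029,-0.052,0,0,0,4],
  [0,0.029,-0.052,0,0,0,4],
  [0,0.029,-0.052,0,0,0,4],
])

```text
time: 7.48
tool_pos: [0.5039, 0.1925, 0.1335]
ee_rot: [-3.138, -0.001, -0.038]
wrist_force: [1.5, 5.0, -0.2]
width: 0.0112
finger_force: 30.0
```

```bash
python3 -c "
from h import *
look('c6.png')"
```

```text
7.58 [0.5039 0.1926 0.1335] [0.8 5.5 0.1]
top [(array([207.8, 234.8,  18.7,  23.1]), 0.67), (array([236.4, 237.1,  17.2,  18.4]), 0.57), (array([236.7, 217.2,  20.3,  18.6]), 0.53), (array([208.3, 215.1,  21.8,  19.3]), 0.47)]
wrist [(array([526.8, 293.2,  76.8,  74.3]), 0.75), (array([530.6, 221.3,  76.5,  68.3]), 0.71), (array([463.8, 229. ,  55.8,  69.7]), 0.57), (array([466.2, 260.9, 321.6, 185. ]), 0.31)]
```

Request:
servo_tool([
  [0,0.008,-0.013,0,0,0,4],
  [0,0.016,-0.026,0,0,0,4],
  [0,0.023,-0.038,0,0,0,4],
  [0,0.031,-0.051,0,0,0,4],
  [0,0.031,-0.051,0,0,0,4],
  [0,0.031,-0.051,0,0,0,4],
])

```text
time: 8.18
tool_pos: [0.5038, 0.1895, 0.1389]
ee_rot: [-3.138, -0.002, -0.038]
wrist_force: [0.9, 6.8, 1.0]
width: 0.0106
finger_force: 30.0
```

```bash
python3 -c "
from h import *
look('c7.png')"
```

```text
8.28 [0.5038 0.1895 0.1388] [1.1 5.2 0.6]
top [(array([208.5, 214.6,  22.2,  20.9]), 0.74), (array([206.8, 233.6,  18.7,  19.2]), 0.72), (array([255.3, 218.9,  24.1,  17.3]), 0.6), (array([259.6, 241.1,   9.5,  16.9]), 0.5)]
wrist [(array([561. , 216.7,  76.4,  61.6]), 0.7), (array([452.2, 298.4,  45.4,  63.9]), 0.7), (array([458.6, 228.1,  56.5,  68.4]), 0.67)]
```

The front nuts are sliding at about 0.36 rad (top-view columns went from 236 to 257). I'm holding the bin at this tilt.

Request:
servo_tool([
  [0,0,0,0,0,0,4],
  [0,0,0,0,0,0,4],
  [0,0,0,0,0,0,4],
  [0,0,0,0,0,0,4],
  [0,0,0,0,0,0,4],
  [0,0,0,0,0,0,4],
  [0,0,0,0,0,0,4],
  [0,0,0,0,0,0,4],
  [0,0,0,0,0,0,4],
  [0,0,0,0,0,0,4],
  [0,0,0,0,0,0,4],
  [0,0,0,0,0,0,4],
])

```text
time: 9.38
tool_pos: [0.5038, 0.1896, 0.1389]
ee_rot: [-3.138, -0.002, -0.038]
wrist_force: [1.3, 6.1, 0.5]
width: 0.0111
finger_force: 30.0
```

```bash
python3 -c "
from h import *
look('c8.png')"
```

```text
9.48 [0.5038 0.1896 0.1389] [0.6 6.1 0.9]
top [(array([207.2, 214.9,  19.7,  17.1]), 0.76), (array([279.5, 222.9,  18.8,  17.4]), 0.63), (array([207.2, 234.9,  19.6,  20.7]), 0.49), (array([260.4, 245.6,  11.7,  21.9]), 0.44)]
wrist [(array([459.1, 227.1,  52.7,  71.8]), 0.92), (array([452.8, 296.7,  47.6,  65. ]), 0.7), (array([556.8, 271.6,  30.1,  50.6]), 0.69), (array([602.7, 199.2,  71.8,  50. ]), 0.69)]
```

View pics/c8.png

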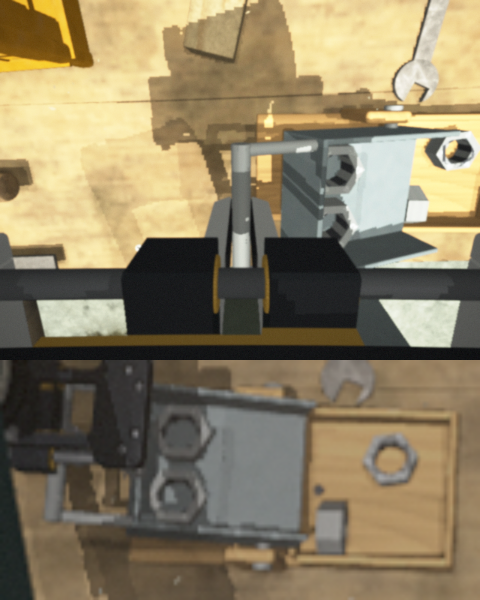

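Both front nuts are out of the bin. One lies flat in the tray (top-view crop (390,460)) and the other stands on edge near the lip (330,528). Both rear nuts stayed in. I'll check the standing nut's stand coordinates before lowering.

Run:
```python
from h import *
P=np.array([.4988,.0626]);a=np.radians(87.9);X=np.array([np.cos(a),np.sin(a)]);Y=np.array([-X[1],X[0]])
t=cv2.imread('pics/Tc8.png')
def st(u,v,z):
    p=ray('top',(u,v),z)[:2]-P;return np.round([p@X,p@Y],4)
f=lambda u,v:(150+u/3,190+(v-360)/3)
for z in(.03,.046,.06):
  print(z,[st(*f(*q),z) for q in((318,502),(347,502),(318,552),(347,552),(390,460))])
cv2.imwrite('pics/c8z.png',cv2.resize(np.hstack([t[205:265,240:310],]),None,fx=8,fy=8,interpolation=cv2.INTER_CUBIC))
```

```text
0.03 [array([-0.0339,  0.0132]), array([-0.0554,  0.0124]), array([-0.0361,  0.0506]), array([-0.0575,  0.0499]), array([-0.0858, -0.0206])]
0.046 [array([-0.0361,  0.0158]), array([-0.0573,  0.015 ]), array([-0.0383,  0.0526]), array([-0.0593,  0.0519]), array([-0.0873, -0.0174])]
0.06 [array([-0.0381,  0.0181]), array([-0.059 ,  0.0173]), array([-0.0402,  0.0544]), array([-0.061 ,  0.0537]), array([-0.0885, -0.0147])]
```

View pics/c8z.png

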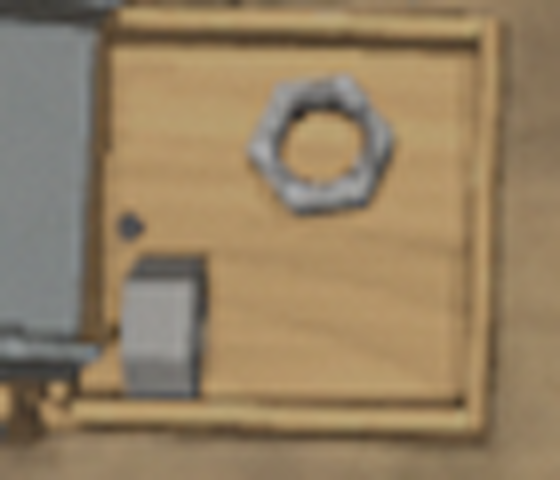

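Stand x of the standing nut is −36 to −57 mm and its centre is about 26 mm high. It's resting in the tray, clear of the lip. I'm lowering the bin along the reverse arc.

Request:
servo_tool([
  [0,-0.015,0.025,0,0,0,4],
  [0,-0.031,0.051,0,0,0,4],
  [0,-0.045,0.077,0,0,0,4],
  [0,-0.06,0.103,0,0,0,4],
  [0,-0.073,0.13,0,0,0,4],
  [0,-0.086,0.156,0,0,0,4],
  [0,-0.098,0.183,0,0,0,4],
  [0,-0.11,0.21,0,0,0,4],
  [0,-0.122,0.237,0,0,0,4],
  [0,-0.133,0.265,0,0,0,4],
  [0,-0.133,0.265,0,0,0,4],
])

```text
time: 10.5
tool_pos: [0.5043, 0.2024, 0.1119]
ee_rot: [-3.14, -0.001, -0.038]
wrist_force: [1.3, 6.2, 0.7]
width: 0.0111
finger_force: 30.0
```

Request:
servo_tool([
  [0,-0.01,0.028,0,0,0,4],
  [0,-0.02,0.056,0,0,0,4],
  [0,-0.029,0.084,0,0,0,4],
  [0,-0.037,0.11,0,0,0,4],
  [0,-0.043,0.133,0,0,0,4],
  [0,-0.049,0.155,0,0,0,4],
  [0,-0.055,0.177,0,0,0,4],
  [0,-0.06,0.198,0,0,0,4],
  [0,-0.065,0.214,0,0,0,4],
  [0,-0.066,0.224,0,0,0,4],
  [0,-0.066,0.224,0,0,0,4],
  [0,-0.066,0.224,0,0,0,4],
])

```text
time: 11.5
tool_pos: [0.5045, 0.2087, 0.0893]
ee_rot: [-3.14, -0.001, -0.038]
wrist_force: [1.6, 5.6, 0.1]
width: 0.011
finger_force: 30.0
```

Request:
servo_tool([
  [0,0,0,0,0,0,30],
  [0,0,0,0,0,0,50],
  [0,0,0,0,0,0,50],
  [0,0,0,0,0,0,50],
  [0,0,0,0,0,0,50],
  [0,0,0,0,0,0,50],
  [0,0,-0.1,0,0,0,50],
  [0,0,-0.3,0,0,0,50],
  [0,0,-0.6,0,0,0,50],
  [0,0,-0.9,0,0,0,50],
  [0,0,-1,0,0,0,50],
  [0,0,-1,0,0,0,50],
])

```text
time: 12.5
tool_pos: [0.5062, 0.2085, 0.1933]
ee_rot: [-3.139, -0.008, -0.038]
wrist_force: [-0.1, -0.9, 1.1]
width: 0.0501
finger_force: 0.0
```

```bash
python3 -c "
from h import *
look('c9.png')"
```

```text
12.6 [0.504  0.2078 0.1882] [-1.   0.2 -1.2]
top [(array([207.9, 216.3,  21. ,  14.4]), 0.78), (array([258.7, 245.1,   7.8,  18.2]), 0.54), (array([280.4, 223.3,  19. ,  19.2]), 0.48)]
wrist [(array([577.2, 192.1,  62.5,  45.6]), 0.94), (array([428.8, 204.9,  53.3,  53.1]), 0.91), (array([539.9, 253.2,  20.2,  41.8]), 0.78), (array([423.6, 262.7,  50.1,  47.4]), 0.7)]
```

View pics/c9.png

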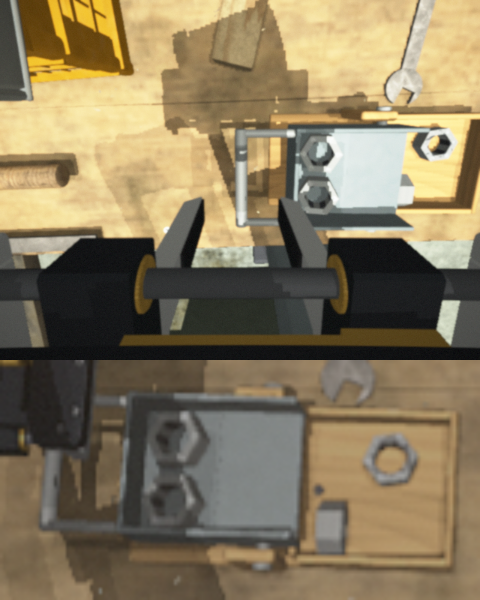

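The bin is level and released, with the two rear nuts in it and the two front nuts in the tray. The gripper is clear above it.

```bash
python3 -c "
from h import *
print(robot.close_job())"
```

```text
the job is handed in; nothing more can be done
None
```

I tipped the nut bin to about 0.36 rad, both front nuts dropped into the catch tray (one is standing on edge), and I lowered it level and let go with both rear nuts still inside; the job is handed in at about 12.6 s, with no verdict returned.

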